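# Carving gouges into the carry rack, order reversed

### The arm

A 6-joint arm with a two-finger parallel gripper is mounted at the origin on the work surface. World frame = base frame: x ahead of the robot, y to its left, z up, the work surface at z = 0. Lengths are in mm, angles in rad, forces in N, time in s.
With the tool pointing down it reaches from about 325 to 900 mm from the base axis. Payload 6.1 kg.
Tool frame: the origin (TCP) lies midway between the tips of the shut fingers; the grasp point (between the pads) lies 19 mm behind it; z points along the fingers, y is the line along which they close (so a half turn about z gives the same grasp; the last joint's range is limited). The gripper opens to 85 mm and grips with 20 to 120 N. Pads are 22 mm wide; open, the fingers measure 114 mm over their backs; the gripper's body (76 mm by 85 mm) begins 54 mm behind the grasp point. The pads swing forward as they close: fully open they stand 13 mm farther back than shut.
Start: joints at [1.057, 0.22, 1.526, -0, 1.395, -0.126], TCP at [236.343, 578.582, 231.3] pointing down, gripper open.
Joint ranges: [-2.98, 2.98], [-0.91, 2.08], [0.09, 2.57], [-1.24, 4.39], [0.2, 2.65], [-2.68, 2.68]. Speed limits (rad/s): [2.57, 2.57, 3.01, 3.14, 3.14, 3.14].

### API

Orientations are given as [roll, pitch, yaw] about the fixed x, y, z axes, in that order (R = Rz(yaw) Ry(pitch) Rx(roll)).
In Python, from plant import ctrl gives the robot as it stands.
- The arm moves only by the tool step_arm, never from a script. Its argument "plan" is a list that holds one entry, the list of rows, each a list of 4 numbers: the shift along the world's x, y, z in cm, then the turn about the world's z in degrees. A call has 1 to 12 rows; each row is the pose to reach, as a shift and turn from the pose commanded when the call began; what a row does not reach only later rows make up. A row lasts 1/8 s, in which the tool goes at most 62.5 mm and 10.7 degrees, less where a joint would pass 70% of its speed; a pose out of reach is approached as far as the arm can. A call with a gripper value outside its range is refused whole. "grip" is the opening, from 0 (shut) to 1 (fully open), set as the call begins (left out, the last holds). The fingers move at their own pace and stop on an object; "squeeze" is the grip in N (left out, the last holds). Time passes only in rows, so rows that repeat a pose let the fingers close. It gives the time, the measured TCP pose, the force, the opening and the grip force at its end, in the units of the state.
- ctrl.state(): the state, without advancing time (a new reading comes with each control period).
- ctrl.snapshot(name): name is "scene" or "top" or "wrist"; returns (picture, depth): 384x512x3 uint8, red, green, blue; 384x512 float32, mm along the optical axis (not along the pixel's ray), 0 where there is no reading.
- ctrl.get_calibration(name): a dict with "intrinsics" (3x3 intrinsics, pixels), "view" (4x4, takes a point from world to camera coordinates). Camera axes: x right, y up, looking along -z (the intrinsics and any distortion apply to the point x, -y, -z); pixel columns grow to the right and rows downward; lengths in mm; the calibration is good to about 2 mm. A picture is of the moment at which its call begins: read the wrist's pose just before it. get_calibration takes no time and is no camera call; for the wrist camera it gives the pose at the moment of the call.
- ctrl.sign_off(): hands the job in; it is judged then, once.
Trained networks look in the newest picture that a camera, given by its name, has taken for a name from the list of things; names that differ only in an ending like _2 or _b are one class to them, and where a whole thing is asked for, a point or a joint stands for the part that bears it (a point fixed in the world has none). Each returns a list of dicts, best first, with "score" (0 to 1); they miss things now and then, are a little off and sometimes report something else, mostly with a low value. They report only what shows in the picture. A call takes as long as a camera call. They do not tell look-alikes from the thing itself.
- ctrl.recognise(camera, name): "box" ([centre column, centre row, width, height] in pixels, round what is visible of it).
- ctrl.spot_point(camera, name): "location" ([column, row] in pixels: a listed point, or the origin of a listed thing).
The state is a dict: "time_s": time; "q": joint angles; "joint_velocities": joint speeds; "joint_efforts": joint torques, N m; "tcp_pos": TCP position; "eef_rot": TCP orientation; "ft_force": force on the tool from outside, world axes, zero at the start; "wrist_torque": the same for the moment, N m; "opening": opening from 0.0 (shut) to 1.0 (fully open); "grip_force": force on a finger pad.
Only numpy, scipy, OpenCV 4.12 (cv2) and the standard library are available. Lean on these libraries where they do the work, as an engineer would, in place of code of your own. Each camera call takes 0.05 s, during which the arm holds its last target. There are 200 camera calls.

### The job

Move the four carving gouges from the dark tabbed home rack to the pale empty rack, one in each cradle and in reverse order: the gouge now furthest left ends furthest right, the second from the left second from the right, and so on. Lay each one fully down in its two notches just as it lay at home, blade pointing away from the robot, and never let a gouge lie or fall on the bench, which would blunt its edge.

Things in the scene. Friction and masses are not known exactly. Their poses are not given: they have to be found in the camera images.
- gouge_red: Loose carving gouge, red round handle 28 mm thick (x -85 to +35 mm), then a 10 mm steel shank and a flat blade 10 mm wide to x +125; about 100 g. Origin on its axis in the handle, the place to grip (centre of mass 5 to 20 mm nearer the blade), 49 mm above the bench at the start. x from handle to blade, level, away from the robot at the start; y and z roll with the tool.
- cradle_red: Fixed dark cradle with red tabs, 203 x 66 mm, in the home rack; the red gouge starts in it and it shows afterwards where that gouge was. Two V-notched crossbars at x -55 and +65 mm, peaks 65 mm above the bench, hold the tool. Origin 6 mm above the bench under the tool's origin; x away from the robot along the tool, y to the left along the row, z up.
- gouge_yellow: Loose carving gouge, yellow round handle 28 mm thick (x -85 to +35 mm), then a 10 mm steel shank and a flat blade 14 mm wide to x +125; about 100 g. Origin on its axis in the handle, the place to grip (centre of mass 5 to 20 mm nearer the blade), 49 mm above the bench at the start. x from handle to blade, level, away from the robot at the start; y and z roll with the tool.
- cradle_yellow: Fixed dark cradle with yellow tabs, 203 x 66 mm, in the home rack; the yellow gouge starts in it and it shows afterwards where that gouge was. Two V-notched crossbars at x -55 and +65 mm, peaks 65 mm above the bench, hold the tool. Origin 6 mm above the bench under the tool's origin; x away from the robot along the tool, y to the left along the row, z up.
- gouge_green: Loose carving gouge, green round handle 28 mm thick (x -85 to +35 mm), then a 10 mm steel shank and a flat blade 18 mm wide to x +125; about 100 g. Origin on its axis in the handle, the place to grip (centre of mass 5 to 20 mm nearer the blade), 49 mm above the bench at the start. x from handle to blade, level, away from the robot at the start; y and z roll with the tool.
- cradle_green: Fixed dark cradle with green tabs, 203 x 66 mm, in the home rack; the green gouge starts in it and it shows afterwards where that gouge was. Two V-notched crossbars at x -55 and +65 mm, peaks 65 mm above the bench, hold the tool. Origin 6 mm above the bench under the tool's origin; x away from the robot along the tool, y to the left along the row, z up.
- gouge_blue: Loose carving gouge, blue round handle 28 mm thick (x -85 to +35 mm), then a 10 mm steel shank and a flat blade 22 mm wide to x +125; about 100 g. Origin on its axis in the handle, the place to grip (centre of mass 5 to 20 mm nearer the blade), 49 mm above the bench at the start. x from handle to blade, level, away from the robot at the start; y and z roll with the tool.
- cradle_blue: Fixed dark cradle with blue tabs, 203 x 66 mm, in the home rack; the blue gouge starts in it and it shows afterwards where that gouge was. Two V-notched crossbars at x -55 and +65 mm, peaks 65 mm above the bench, hold the tool. Origin 6 mm above the bench under the tool's origin; x away from the robot along the tool, y to the left along the row, z up.
- home_rack: Fixed dark board 215 x 308 x 6 mm under the four tabbed cradles, which stand at y = +111, +37, -37, -111 mm in varying order. Origin on the bench, mid-row; x away from the robot along the tools, y to the left along the row, z up. It may be the left or the right rack; yaw up to 0.18 rad. Neighbouring handles have 46 mm between them.
- pale_rack: Fixed pale rack, 4 empty cradles at y = +111, +37, -37, -111 mm. Frame as home_rack. Each: V notches (45 deg, self-centring to 15 mm) in 18 mm bars, low wide one at x -55 for the handle, high narrow one at +65 for the shank, peaks at z 65; fingers free between bars, down to the floor at z 10 mm. A seated gouge has its origin at x 0, z 49 mm, x along rack x.
Things that resemble listed ones, but are neither listed nor needed, are in the scene too. Several things have the shape of the gouge_red; the one meant has the colours described above.

How it is judged (in metres and radians):
At the end, for the whole second after the job is handed in: Each gouge lies level in the pale-rack cradle that mirrors its home cradle in the row, blade away from the robot: within 12 mm across, 20 mm along, 6 mm in height, 0.15 rad of the rack's x and 0.08 rad of level; all released and at rest (((y of cradle_red in the frame of home_rack between 0.081 and 0.141 m and y of gouge_red in the frame of pale_rack between -0.123 and -0.099 m) or (y of cradle_red in the frame of home_rack between 0.007 and 0.067 m and y of gouge_red in the frame of pale_rack between -0.049 and -0.025 m) or (y of cradle_red in the frame of home_rack between -0.067 and -0.007 m and y of gouge_red in the frame of pale_rack between 0.025 and 0.049 m) or (y of cradle_red in the frame of home_rack between -0.141 and -0.081 m and y of gouge_red in the frame of pale_rack between 0.099 and 0.123 m)) and x of gouge_red in the frame of pale_rack between -0.02 and 0.02 m and z of gouge_red in the frame of pale_rack between 0.0428 and 0.0548 m and angle between gouge_red's own x axis and vertical between 1.4908 and 1.6508 rad and angle between the x axis of each of gouge_red, gouge_yellow, gouge_green, gouge_blue and the x axis of pale_rack, either way round below 0.15 rad and linear speed of each of gouge_red, gouge_yellow, gouge_green, gouge_blue below 0.02 m/s and angular speed of each of gouge_red, gouge_yellow, gouge_green, gouge_blue below 0.2 rad/s and ((y of cradle_yellow in the frame of home_rack between 0.081 and 0.141 m and y of gouge_yellow in the frame of pale_rack between -0.123 and -0.099 m) or (y of cradle_yellow in the frame of home_rack between 0.007 and 0.067 m and y of gouge_yellow in the frame of pale_rack between -0.049 and -0.025 m) or (y of cradle_yellow in the frame of home_rack between -0.067 and -0.007 m and y of gouge_yellow in the frame of pale_rack between 0.025 and 0.049 m) or (y of cradle_yellow in the frame of home_rack between -0.141 and -0.081 m and y of gouge_yellow in the frame of pale_rack between 0.099 and 0.123 m)) and x of gouge_yellow in the frame of pale_rack between -0.02 and 0.02 m and z of gouge_yellow in the frame of pale_rack between 0.0428 and 0.0548 m and angle between gouge_yellow's own x axis and vertical between 1.4908 and 1.6508 rad and ((y of cradle_green in the frame of home_rack between 0.081 and 0.141 m and y of gouge_green in the frame of pale_rack between -0.123 and -0.099 m) or (y of cradle_green in the frame of home_rack between 0.007 and 0.067 m and y of gouge_green in the frame of pale_rack between -0.049 and -0.025 m) or (y of cradle_green in the frame of home_rack between -0.067 and -0.007 m and y of gouge_green in the frame of pale_rack between 0.025 and 0.049 m) or (y of cradle_green in the frame of home_rack between -0.141 and -0.081 m and y of gouge_green in the frame of pale_rack between 0.099 and 0.123 m)) and x of gouge_green in the frame of pale_rack between -0.02 and 0.02 m and z of gouge_green in the frame of pale_rack between 0.0428 and 0.0548 m and angle between gouge_green's own x axis and vertical between 1.4908 and 1.6508 rad and ((y of cradle_blue in the frame of home_rack between 0.081 and 0.141 m and y of gouge_blue in the frame of pale_rack between -0.123 and -0.099 m) or (y of cradle_blue in the frame of home_rack between 0.007 and 0.067 m and y of gouge_blue in the frame of pale_rack between -0.049 and -0.025 m) or (y of cradle_blue in the frame of home_rack between -0.067 and -0.007 m and y of gouge_blue in the frame of pale_rack between 0.025 and 0.049 m) or (y of cradle_blue in the frame of home_rack between -0.141 and -0.081 m and y of gouge_blue in the frame of pale_rack between 0.099 and 0.123 m)) and x of gouge_blue in the frame of pale_rack between -0.02 and 0.02 m and z of gouge_blue in the frame of pale_rack between 0.0428 and 0.0548 m and angle between gouge_blue's own x axis and vertical between 1.4908 and 1.6508 rad); the robot touches nothing.
It fails at once if a gouge lies or falls on the bench (its grip point lower than 22 mm) (height (world z) of any of gouge_red, gouge_yellow, gouge_green, gouge_blue below 0.022 m).
It also fails if it takes over 99 s, if anything falls off the work surface, if the arm or the gripper's body presses on something with over 40 N, if the wrist force passes 120 N, or if a joint passes its speed limit or range.

## Working session

There is one attempt and no reset: what is moved stays moved. The work goes in short steps, Python scripts to look and compute and a tool call to move; the robot and the scene stay as the last step left them, time stands still between calls to the robot, and variables do not carry over. Pictures are saved under pics/ and viewed, at most 14 in all, crops included, and the job is handed in when it is done.

Besides the shell and the picture viewer there is one more tool, called as name([rows], argument=value, ...), one row to a line, values as JSON. step_arm: Moves the arm, as the interface text tells. Its arguments: {"type":"object","properties":{"plan":{"type":"array"},"grip":{"type":"number"},"squeeze":{"type":"number"}},"required":["plan"]}

```bash
mkdir -p pics; ls; python3 - <<'E'
from plant import ctrl
import cv2,numpy as np
s=ctrl.state();print(s['time_s'],s['tcp_pos'],s['eef_rot'],s['opening'])
for n in ['scene','top']:
    p,d=ctrl.snapshot(n);cv2.imwrite(f'pics/{n}0.png',p[:,:,::-1]);np.savez(f'{n}0.npz',p=p,d=d)
    c=ctrl.get_calibration(n);print(n,np.round(c['intrinsics'],1).tolist(),np.round(c['view'],3).tolist(),[k for k in c])
for t in ['red','yellow','green','blue']:
  for o in ['gouge_','cradle_']:
    print(o+t,[(np.round(r['location']).tolist(),round(r['score'],2)) for r in ctrl.spot_point('top',o+t)])
for t in ['home_rack','pale_rack']:print(t,[(np.round(r['location']).tolist(),round(r['score'],2)) for r in ctrl.spot_point('top',t)])
E
```

```text
pics
0.0 [236.03732154 578.04735447 230.17651417] [-3.13963586e+00 -2.62757728e-04  2.75381774e+00] 0.9963866960238017
scene [[366.9, 0.0, 256.3], [0.0, 366.9, 192.2], [0.0, 0.0, 1.0]] [[0.326, 0.945, 0.014, -144.803], [-0.654, 0.214, 0.725, 221.317], [0.682, -0.246, 0.688, -1376.195], [0.0, 0.0, 0.0, 1.0]] ['intrinsics', 'view']
top [[438.4, 0.0, 255.6], [0.0, 438.4, 194.7], [0.0, 0.0, 1.0]] [[-0.01, -1.0, 0.025, -13.046], [0.993, -0.007, 0.117, -411.29], [-0.117, 0.026, 0.993, -1087.335], [0.0, 0.0, 0.0, 1.0]] ['intrinsics', 'view']
gouge_red [([141.0, 138.0], 0.87), ([158.0, 266.0], 0.81)]
cradle_red []
gouge_yellow [([196.0, 145.0], 0.62)]
cradle_yellow [([199.0, 149.0], 0.58)]
gouge_green [([114.0, 135.0], 0.59)]
cradle_green [([115.0, 139.0], 0.55)]
gouge_blue [([170.0, 143.0], 0.62)]
cradle_blue [([173.0, 145.0], 0.86)]
home_rack [([155.0, 145.0], 0.85)]
pale_rack [([334.0, 164.0], 0.86), ([112.0, 135.0], 0.44)]
```

```bash
python3 - <<'E'
import cv2
a=cv2.imread('pics/top0.png')[60:360,60:460]
cv2.imwrite('pics/top0b.png',cv2.resize(a,None,fx=2,fy=2,interpolation=cv2.INTER_CUBIC))
E
```

```text
(no output)
```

View pics/top0b.png

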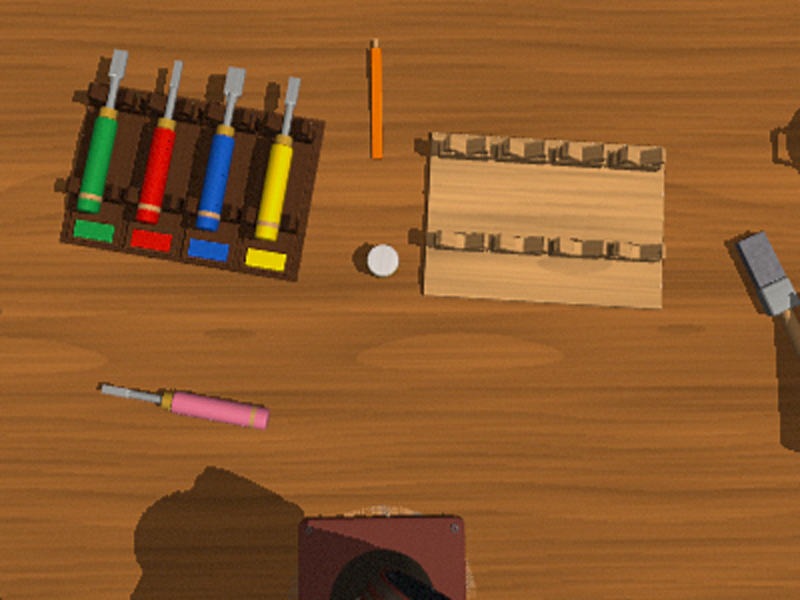

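View pics/scene0.png

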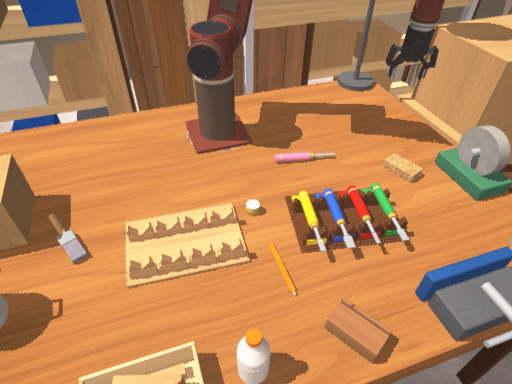

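Top crop (2x, offset 60): the home rack holds, left to right, green (100,160), red (157,170), blue (216,178) and yellow (275,188). The empty pale rack is at about (545,215). The pink gouge at (185,408) lies on the bench with a pink handle, so it is the look-alike. The red one in the rack at (157,170) beside the red tab is the one meant, as this enlarged crop already shows.

```bash
cat > h.py <<'E'
import numpy as np,cv2
def cloud(d,c):
    K,V=np.array(c['intrinsics']),np.array(c['view'])
    v,u=np.mgrid[:d.shape[0],:d.shape[1]]
    P=np.stack([(u-K[0,2])/K[0,0]*d,-(v-K[1,2])/K[1,1]*d,-d],-1)
    return (P-V[:3,3])@V[:3,:3]
def ray(px,c,z):
    K,V=np.array(c['intrinsics']),np.array(c['view'])
    r=np.array([(px[0]-K[0,2])/K[0,0],-(px[1]-K[1,2])/K[1,1],-1])@V[:3,:3]
    o=-V[:3,3]@V[:3,:3]
    return o+r*(z-o[2])/r[2]
def masks(p):
    h=cv2.cvtColor(p,cv2.COLOR_RGB2HSV);H,S,V=[h[...,i].astype(int) for i in range(3)]
    g=(S>170)&(V>90)
    return dict(green=g&(H>40)&(H<85),red=g&((H<6)|(H>174)),blue=g&(H>100)&(H<130),yellow=g&(H>22)&(H<35))
E
python3 - <<'E'
from h import *
from plant import ctrl
z=np.load('top0.npz');p,d=z['p'],z['d'];c=ctrl.get_calibration('top');C=cloud(d,c)
print('bench z',np.median(C[300:340,150:200,2]), np.std(C[300:340,150:200,2]))
for k,m in masks(p).items():
    m=m.copy();m[:,230:]=0;m[250:]=0
    n,l,st,ce=cv2.connectedComponentsWithStats(m.astype(np.uint8))
    for i in np.argsort(-st[1:,4])[:2]+1:
        yx=np.argwhere(l==i)
        Q=C[l==i]; hz=np.median(Q[:,2]); zz=50 if hz>30 else 8
        W=np.array([ray((x,y),c,zz)[:2] for y,x in yx])
        r=cv2.minAreaRect(W.astype(np.float32));mu=W.mean(0)
        e=np.linalg.eigh(np.cov(W.T))[1][:,1];e*=np.sign(e[0])
        print(k,st[i,4],'hz',hz.round(1),'mean',mu.round(1),'yaw',np.arctan2(e[1],e[0]).round(3),'rect',np.round(r[0],1),np.round(r[1],1),'ext',np.round([((W-mu)@e).min(),((W-mu)@e).max()],1))
def rect(Q,s):
    r=cv2.minAreaRect(Q[:,:2].astype(np.float32));print(s,len(Q),np.round(r[0],1),np.round(r[1],1),round(r[2],2))
m=np.zeros(d.shape,bool);m[115:225,260:400]=1;m&=d>0
for a,b in[(3.5,12),(3.5,80),(50,80)]:rect(C[m&(C[...,2]>a)&(C[...,2]<b)],f'pale{a}-{b}')
m=np.zeros(d.shape,bool);m[80:210,85:230]=1;m&=d>0
rect(C[m&(C[...,2]>3.5)&(C[...,2]<12)],'home')
E
```

```text
bench z 1.9014758568732377 50.35835288793665
green 400 hz 62.1 mean [553.8 347.9] yaw -0.183 rect [554.3 347.9] [26.4 96.5] ext [-47.8  48.8]
green 154 hz 14.8 mean [467.  364.9] yaw 1.38 rect [467. 365.] [48.7 20.4] ext [-24.3  24.4]
red 431 hz 62.3 mean [539.9 275.1] yaw -0.17 rect [540.  275.1] [27.9 97.9] ext [-48.9  49.1]
red 177 hz 14.8 mean [454.  291.8] yaw 1.404 rect [453.9 291.8] [50.8 22.5] ext [-25.4  25.4]
blue 921 hz 91.7 mean [839.5 412. ] yaw 1.564 rect [839.6 412.5] [ 27.1 244.7] ext [-122.   122.9]
blue 404 hz 62.4 mean [530.8 201.2] yaw -0.173 rect [530.9 201.2] [26.6 96.4] ext [-48.1  48.3]
yellow 424 hz 62.3 mean [518.4 128.3] yaw -0.168 rect [519.2 128. ] [27.3 99.4] ext [-48.9  50.5]
yellow 182 hz 14.9 mean [427.7 145. ] yaw 1.397 rect [427.8 144.9] [51.6 23.4] ext [-25.9  25.7]
pale3.5-12 5178 [ 481.3 -214.4] [371.  290.1] 89.48
pale3.5-80 10987 [ 481.3 -214.4] [371.  290.1] 89.48
pale50-80 886 [ 499.  -218.7] [286.7 139.3] 86.08
home 5273 [549.6 240.4] [379.  344.5] 89.91
```

step_arm([
  [[5,-7,0,4],[9,-12,0,8],[12.5,-17.5,0,12.4],[16,-23,0,12.4],[19.5,-28,0,12.4],[23,-33,0,12.4],[26,-38,0,12.4],[29,-42,0,12.4],[31.2,-45.5,0,12.4],[31.2,-45.5,0,12.4],[31.2,-45.5,0,12.4]],
], grip=0.62, squeeze=80)

```text
time_s: 1.98
tcp_pos: [548.1, 123.7, 231.2]
eef_rot: [3.141, -0.001, 2.969]
ft_force: [-0.5, -0.1, -0.3]
opening: 0.623
grip_force: 0.0
```

```bash
cat > w.py <<'E'
from h import *
from plant import ctrl
import sys
s=ctrl.state();c=ctrl.get_calibration('wrist');p,d=ctrl.snapshot('wrist')
cv2.imwrite(f'pics/{sys.argv[1]}.png',p[:,:,::-1]);np.savez(sys.argv[1]+'.npz',p=p,d=d,V=c['view'],K=c['intrinsics'])
C=cloud(d,c)
print(s['time_s'],np.round(s['tcp_pos'],1),np.round(s['eef_rot'],3),s['opening'])
for k,m in masks(p).items():
    n,l,st,ce=cv2.connectedComponentsWithStats(m.astype(np.uint8))
    for i in range(1,n):
        if st[i,4]<400:continue
        hz=np.median(C[l==i][:,2]); W=np.array([ray((x,y),c,50 if hz>30 else 14.8)[:2] for y,x in np.argwhere(l==i)])
        mu=W.mean(0);e=np.linalg.eigh(np.cov(W.T))[1][:,1];e*=np.sign(e[0])
        print(k,st[i].tolist(),'hz',hz.round(1),'mean',mu.round(1),'yaw',np.arctan2(e[1],e[0]).round(3),'ext',np.round([((W-mu)@e).min(),((W-mu)@e).max()],1))
E
python3 w.py w1
```

```text
1.975 [548.1 123.7 231.2] [ 3.141e+00 -1.000e-03  2.969e+00] 0.6228612912682345
green [412, 58, 43, 19, 741] hz 13.5 mean [465.4 362. ] yaw 1.398 ext [-24.8  24.8]
green [420, 100, 41, 84, 2070] hz 60.6 mean [549.2 348.9] yaw -0.144 ext [-46.1  54.2]
red [352, 57, 43, 20, 810] hz 13.5 mean [452.6 289.7] yaw 1.397 ext [-25.  25.]
red [359, 99, 37, 84, 2100] hz 61.0 mean [536.4 276.1] yaw -0.168 ext [-46.7  52.9]
blue [294, 57, 41, 19, 759] hz 13.6 mean [439.5 217.4] yaw 1.398 ext [-24.4  24.5]
blue [302, 102, 29, 83, 1884] hz 61.3 mean [527.  202.5] yaw -0.173 ext [-46.7  52.2]
blue [418, 296, 94, 47, 2059] hz 81.5 mean [839.  414.1] yaw 1.009 ext [-103.6   71.8]
yellow [233, 56, 42, 20, 826] hz 13.6 mean [426.4 145.1] yaw 1.392 ext [-25.6  25.2]
yellow [242, 101, 24, 94, 2012] hz 61.2 mean [516.9 128.8] yaw -0.182 ext [-50.4  63. ]
```

View pics/w1.png

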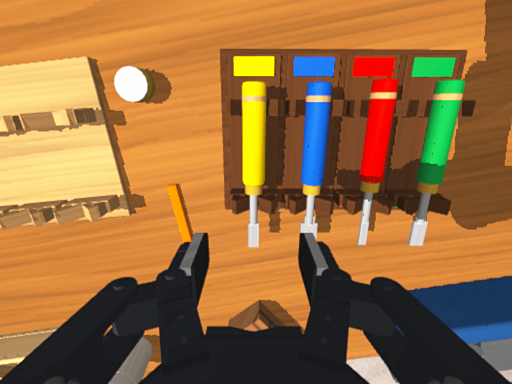

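Wrist view: yellow handle at (254,140), with blue, red and green to its right (the view is mirrored). Its position agrees with the top camera within about 2 mm, so I descend.

step_arm([
  [[0,0,-6,0],[0,0,-12,0],[0,0,-16,0],[0,0,-18.5,0],[0,0,-20.3,0],[0,0,-20.3,0],[0,0,-20.3,0]],
])

```text
time_s: 2.9
tcp_pos: [549.3, 124.1, 29.6]
eef_rot: [3.141, 0.002, 2.971]
ft_force: [0.4, 0.6, 0.7]
opening: 0.619
grip_force: 0.0
```

step_arm([
  [[0,0,0,0],[0,0,0,0],[0,0,0,0],[0,0,0,0],[0,0,0,0],[0,0,0,0],[0,0,0,0],[0,0,0,0]],
], grip=0.15, squeeze=80)

```text
time_s: 3.9
tcp_pos: [549.5, 123.6, 29.9]
eef_rot: [3.141, 0.002, 2.97]
ft_force: [-1.5, 0.2, 6.2]
opening: 0.304
grip_force: 78.2
```

step_arm([
  [[0,0,1,0],[0,0,3,0],[0,0,6,0],[0,0,9,0],[0,0,12,0],[0,0,12,0],[0,0,12,0]],
])

```text
time_s: 4.78
tcp_pos: [547.9, 123.5, 147.9]
eef_rot: [-3.141, -0.001, 2.97]
ft_force: [-0.7, 0.6, -2.3]
opening: 0.305
grip_force: 78.6
```

```bash
python3 w.py w2 | egrep 'yellow|blue|^[0-9]'
```

```text
4.775 [547.9 123.5 147.9] [-3.141e+00 -1.000e-03  2.970e+00] 0.3049747301027831
blue [306, 43, 55, 25, 1322] hz 13.6 mean [439.7 217.3] yaw 1.402 ext [-24.7  24.7]
blue [325, 74, 35, 19, 606] hz 61.1 mean [466.3 213.5] yaw 1.41 ext [-14.3  14.1]
blue [316, 102, 42, 110, 3390] hz 61.3 mean [526.6 202.8] yaw -0.172 ext [-46.5  54.6]
yellow [222, 37, 66, 44, 2633] hz 179.4 mean [435.3 143.5] yaw 1.391 ext [-26.7  26.8]
yellow [223, 96, 63, 221, 11352] hz 179.5 mean [553.6 122.4] yaw -0.178 ext [-91.8 142.2]
```

View pics/w2.png

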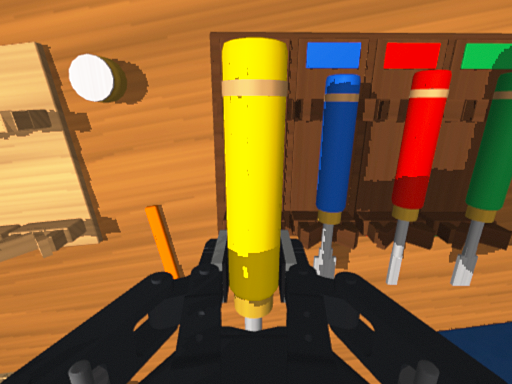

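Wrist view: the yellow handle (255,170) is held level in the pads, and its cradle is empty. Next I carry it over the pale rack.

step_arm([
  [[-0.5,-3,0,1],[-1.2,-8,0,2],[-2.1,-13,0,4],[-3,-18,0,6],[-3.7,-21.5,0,6],[-4,-23.2,0,6],[-4,-23.2,0,6],[-4,-23.2,0,6]],
])

```text
time_s: 5.82
tcp_pos: [508.3, -107.3, 147.8]
eef_rot: [3.141, -0.001, 3.076]
ft_force: [0.3, 0.4, -1.9]
opening: 0.299
grip_force: 78.9
```

```bash
python3 w.py w3 | egrep '^[0-9]|yellow'; cat > pale.py <<'E'
import sys
from h import *
from scipy.optimize import minimize
z=np.load(sys.argv[1]+'.npz');c=dict(view=z['V'],intrinsics=z['K']);C=cloud(z['d'],c)
hsv=cv2.cvtColor(z['p'],cv2.COLOR_RGB2HSV)
m=(z['d']>0)&(C[...,2]>48)&(C[...,2]<72)&(C[...,1]<-40)&(C[...,1]>-400)&(C[...,0]>380)&(C[...,0]<620)
Q=C[m];print(len(Q))
r=cv2.minAreaRect(Q[:,:2].astype(np.float32));print(np.round(r[0],1),np.round(r[1],1),r[2])
top=Q[Q[:,2]>55][:,:2]
# peaks lie at y = +-74k+-37+... between notches; score: bars' x-range and distance from notch centres
def f(v):
    x0,y0,a=v; e=np.array([np.cos(a),np.sin(a)]);q=top-[x0,y0];X=q@e;Y=q@[-e[1],e[0]]
    ex=np.maximum(np.minimum(abs(X+55),abs(X-65))-9,0)
    ny=abs(Y[:,None]-np.array([111,37,-37,-111])).min(1)
    return np.mean(np.minimum(ex,15)**2)+np.mean(np.minimum(np.maximum(10-ny,0),10)**2)+np.mean(np.maximum(abs(Y)-144,0)**2)
b=min((minimize(f,(494+dx,-218+dy,-.068),method='Nelder-Mead',options=dict(initial_simplex=np.array([(494+dx,-218+dy,-.068),(500+dx,-218+dy,-.068),(494+dx,-212+dy,-.068),(494+dx,-218+dy,-.03)]))) for dx in(-6,0,6) for dy in(-8,0,8)),key=lambda r:r.fun)
print(np.round(b.x,3),b.fun)
E
python3 pale.py w3
```

```text
5.825 [ 508.3 -107.3  147.8] [ 3.141e+00 -1.000e-03  3.076e+00] 0.2992631051209414
yellow [222, 37, 65, 44, 2574] hz 179.4 mean [394.2 -99.2] yaw 1.499 ext [-26.3  26.5]
yellow [478, 68, 34, 29, 785] hz 13.3 mean [425.1 132.3] yaw 1.171 ext [-16.7  20.8]
yellow [223, 96, 62, 205, 11071] hz 179.5 mean [ 513.  -107.6] yaw -0.069 ext [-90.6 121.2]
5046
[ 498.4 -215.7] [282.8 138.9] 86.18643951416016
[ 4.92514e+02 -2.16485e+02 -6.80000e-02] 0.003611370700217044
```

View pics/w3.png

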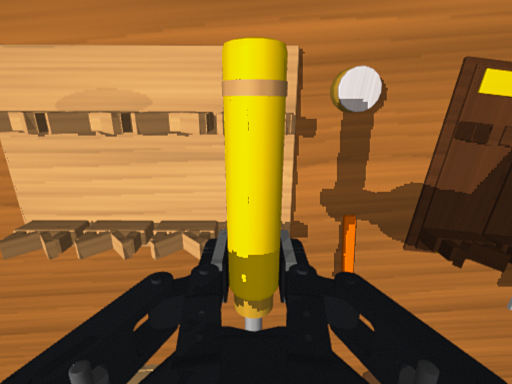

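Wrist view: the yellow gouge hangs over the rightmost free cradle in this mirrored view (x≈255), which is the rack's +111 place. The rack fit is (493,-217), yaw -0.068, and it agrees with the top camera. Lowering.

step_arm([
  [[0,0,-5,0],[0,0,-8.5,0],[0,0,-10.5,0],[0,0,-11.7,0],[0,0,-11.7,0],[0,0,-11.7,0]],
])

```text
time_s: 6.62
tcp_pos: [509.1, -108.2, 32.0]
eef_rot: [-3.141, 0.001, 3.076]
ft_force: [-0.1, 0.2, -0.8]
opening: 0.303
grip_force: 78.9
```

step_arm([
  [[0,0,0,0],[0,0,0,0],[0,0,0,0],[0,0,0,0],[0,0,3,0],[0,0,8,0],[0,0,12,0],[0,0,12,0],[0,0,12,0]],
], grip=0.6)

```text
time_s: 7.75
tcp_pos: [508.0, -108.3, 150.8]
eef_rot: [3.141, -0.0, 3.075]
ft_force: [0.1, -0.3, -0.4]
opening: 0.603
grip_force: 0.0
```

```bash
python3 w.py w4 | egrep '^[0-9]|yellow'
```

```text
7.75 [ 508.  -108.3  150.8] [ 3.141 -0.     3.075] 0.6025751666738435
yellow [477, 69, 35, 28, 806] hz 13.4 mean [425.2 133.1] yaw 1.218 ext [-17.1  21.1]
yellow [239, 74, 32, 20, 594] hz 61.2 mean [ 412.3 -101.1] yaw 1.504 ext [-13.3  13.3]
yellow [239, 101, 32, 111, 3220] hz 61.5 mean [ 473.6 -105.1] yaw -0.069 ext [-47.3  55.9]
```

View pics/w4.png

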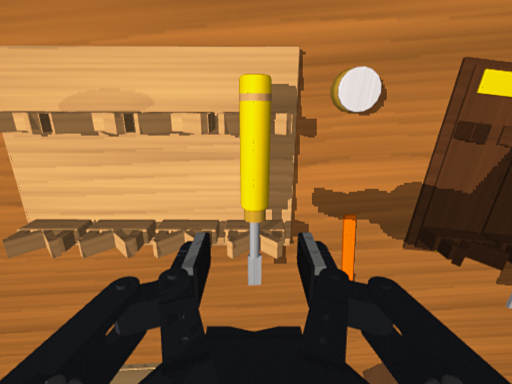

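Wrist view: yellow lies seated in the +111 cradle at (255,150), with the same handle height as at home. Next is blue.

step_arm([
  [[0.8,5,0,-1],[1.7,10,0,-2],[2.5,15,0,-3],[3.4,20.5,0,-5],[4.3,26,0,-6],[5.05,30.5,0,-6],[5.05,30.5,0,-6],[5.05,30.5,-4,-6],[5.05,30.5,-8,-6],[5.05,30.5,-11,-6],[5.05,30.5,-12.1,-6],[5.05,30.5,-12.1,-6]],
], grip=0.6)

```text
time_s: 9.3
tcp_pos: [558.0, 195.7, 29.3]
eef_rot: [-3.141, -0.002, 2.97]
ft_force: [0.5, -0.4, 0.7]
opening: 0.6
grip_force: 0.0
```

step_arm([
  [[0,0,0,0],[0,0,0,0],[0,0,0,0],[0,0,0,0],[0,0,0,0],[0,0,0,0],[0,0,0,0]],
], grip=0.15, squeeze=80)

```text
time_s: 10.18
tcp_pos: [560.3, 196.8, 32.2]
eef_rot: [3.141, 0.003, 2.97]
ft_force: [-0.3, -0.6, 7.2]
opening: 0.303
grip_force: 78.7
```

step_arm([
  [[0,0,1,0],[0,0,3,0],[0,0,6,0],[0,0,9,0],[0,0,12,0],[0,0,12,0],[0,0,12,0]],
])

```text
time_s: 11.05
tcp_pos: [558.3, 196.5, 149.9]
eef_rot: [-3.141, -0.001, 2.97]
ft_force: [-0.8, 0.9, -1.5]
opening: 0.302
grip_force: 78.6
```

```bash
python3 w.py w5 | egrep '^[0-9]|yellow|blue'
```

```text
11.05 [558.3 196.5 149.9] [-3.141e+00 -1.000e-03  2.970e+00] 0.3017318526634071
blue [223, 45, 63, 41, 2371] hz 179.2 mean [449.9 215.6] yaw 1.399 ext [-26.1  25.9]
blue [224, 102, 60, 198, 10400] hz 179.3 mean [566.3 195. ] yaw -0.173 ext [-89.1 118.3]
blue [431, 316, 81, 68, 2843] hz 34.3 mean [790.2 432.9] yaw 0.679 ext [-67.2  82.3]
yellow [149, 44, 56, 27, 1410] hz 13.6 mean [426.7 145.4] yaw 1.389 ext [-25.1  25.5]
yellow [83, 209, 41, 87, 686] hz 9.0 mean [612.8   5.3] yaw -0.002 ext [-53.1  64.7]
yellow [235, 296, 28, 21, 417] hz 177.1 mean [693.7 167.2] yaw 0.98 ext [-19.9  18.2]
```

step_arm([
  [[-0.5,-3,0,1],[-1.2,-8,0,2],[-2,-13.5,0,3],[-3,-19,0,4],[-4,-24.5,0,5],[-4.8,-30,0,6],[-5.5,-34.5,0,6],[-6,-37.7,0,6],[-6,-37.7,0,6],[-6,-37.7,0,6]],
])

```text
time_s: 12.35
tcp_pos: [498.1, -179.7, 149.0]
eef_rot: [3.14, -0.002, 3.074]
ft_force: [-0.3, -0.6, -1.1]
opening: 0.298
grip_force: 78.9
```

step_arm([
  [[0,0,-5,0],[0,0,-8.5,0],[0,0,-10.5,0],[0,0,-11.6,0],[0,0,-11.6,0],[0,0,-11.6,0]],
])

```text
time_s: 13.1
tcp_pos: [499.3, -179.9, 34.7]
eef_rot: [3.142, 0.001, 3.076]
ft_force: [-0.6, -0.6, -1.1]
opening: 0.303
grip_force: 79.1
```

step_arm([
  [[0,0,0,0],[0,0,0,0],[0,0,0,0],[0,0,0,0],[0,0,3,0],[0,0,8,0],[0,0,12,0],[0,0,12,0],[0,0,12,0]],
], grip=0.6)

```text
time_s: 14.22
tcp_pos: [498.5, -180.3, 153.8]
eef_rot: [3.141, -0.0, 3.075]
ft_force: [-0.2, -0.5, 0.0]
opening: 0.6
grip_force: 0.0
```

```bash
python3 w.py w6 | egrep '^[0-9]|yellow|blue'
```

```text
14.225 [ 498.5 -180.3  153.8] [ 3.141 -0.     3.075] 0.6000093436568857
blue [238, 77, 30, 18, 513] hz 61.6 mean [ 404.4 -174.7] yaw 1.493 ext [-12.7  12.5]
blue [239, 104, 29, 107, 2882] hz 61.7 mean [ 465.7 -178.9] yaw -0.071 ext [-46.5  54.3]
yellow [322, 80, 34, 20, 605] hz 61.1 mean [ 412.7 -100.6] yaw 1.51 ext [-14.3  14.2]
yellow [314, 107, 40, 108, 3239] hz 61.3 mean [ 473.8 -104.8] yaw -0.066 ext [-47.1  55.5]
```

step_arm([
  [[0.8,5,0,-1],[1.6,10.5,0,-2],[2.5,16,0,-3],[3.4,22,0,-4],[4.3,28,0,-5],[5.2,34,0,-6],[6.1,40,0,-6],[6.9,45.1,0,-6],[6.9,45.1,0,-6],[6.9,45.1,0,-6]],
], grip=0.6)

```text
time_s: 15.52
tcp_pos: [566.7, 270.2, 152.3]
eef_rot: [-3.14, -0.003, 2.971]
ft_force: [0.1, -0.2, 0.9]
opening: 0.6
grip_force: 0.0
```

step_arm([
  [[0,0,-4,0],[0,0,-8,0],[0,0,-11,0],[0,0,-12.4,0],[0,0,-12.4,0]],
])

```text
time_s: 16.15
tcp_pos: [567.2, 269.3, 29.3]
eef_rot: [-3.14, -0.002, 2.969]
ft_force: [-0.6, 0.3, -0.0]
opening: 0.597
grip_force: 0.0
```

step_arm([
  [[0,0,0,0],[0,0,0,0],[0,0,0,0],[0,0,0,0],[0,0,0,0],[0,0,0,0],[0,0,0,0]],
], grip=0.15, squeeze=80)

```text
time_s: 17.02
tcp_pos: [569.3, 270.5, 32.4]
eef_rot: [3.141, 0.003, 2.97]
ft_force: [-1.1, -2.9, 6.2]
opening: 0.296
grip_force: 78.5
```

step_arm([
  [[0,0,1,0],[0,0,3,0],[0,0,6,0],[0,0,9,0],[0,0,12,0],[0,0,12,0],[0,0,12,0]],
])

```text
time_s: 17.9
tcp_pos: [567.5, 270.6, 150.2]
eef_rot: [3.142, -0.0, 2.97]
ft_force: [-0.3, -1.4, -1.6]
opening: 0.303
grip_force: 78.7
```

```bash
python3 w.py w7 | egrep '^[0-9]|red|green'
```

```text
17.9 [567.5 270.6 150.2] [ 3.142 -0.     2.97 ] 0.30250183626803656
green [305, 51, 54, 25, 1262] hz 13.6 mean [465.5 363.2] yaw 1.393 ext [-24.6  24.4]
green [324, 80, 34, 18, 575] hz 61.2 mean [489.9 359.6] yaw 1.409 ext [-14.2  14. ]
green [316, 107, 40, 108, 3216] hz 61.3 mean [549.9 348.9] yaw -0.171 ext [-46.1  54.9]
red [223, 46, 63, 41, 2382] hz 179.3 mean [460.1 289.6] yaw 1.389 ext [-26.3  26.4]
red [224, 103, 61, 197, 10504] hz 179.3 mean [576.1 269.1] yaw -0.174 ext [-88.9 118. ]
```

step_arm([
  [[-0.5,-3,0,1],[-1.2,-8.5,0,2],[-2,-14.5,0,3],[-2.9,-20.5,0,4],[-3.7,-26.5,0,5],[-4.6,-32.5,0,6],[-5.4,-38.5,0,6],[-6.3,-44.5,0,6],[-7,-49.5,0,6],[-7.4,-52.5,0,6],[-7.4,-52.5,0,6],[-7.4,-52.5,0,6]],
])

```text
time_s: 19.45
tcp_pos: [493.2, -253.4, 149.0]
eef_rot: [3.14, -0.002, 3.075]
ft_force: [0.1, -0.2, -1.3]
opening: 0.303
grip_force: 78.9
```

step_arm([
  [[0,0,-5,0],[0,0,-8.5,0],[0,0,-10.5,0],[0,0,-11.6,0],[0,0,-11.6,0],[0,0,-11.6,0]],
])

```text
time_s: 20.2
tcp_pos: [494.4, -253.9, 34.8]
eef_rot: [-3.142, 0.001, 3.076]
ft_force: [0.6, -0.2, -0.2]
opening: 0.301
grip_force: 79.0
```

step_arm([
  [[0,0,0,0],[0,0,0,0],[0,0,0,0],[0,0,0,0],[0,0,3,0],[0,0,8,0],[0,0,12,0],[0,0,12,0],[0,0,12,0]],
], grip=0.6)

```text
time_s: 21.32
tcp_pos: [493.5, -254.2, 153.8]
eef_rot: [3.141, -0.001, 3.075]
ft_force: [-0.2, 0.6, -0.5]
opening: 0.603
grip_force: 0.0
```

```bash
python3 w.py w8 | egrep '^[0-9]|yellow|blue|red'
```

```text
21.325 [ 493.5 -254.2  153.8] [ 3.141e+00 -1.000e-03  3.075e+00] 0.6029703841222293
red [238, 77, 31, 19, 544] hz 61.4 mean [ 399.8 -248.4] yaw 1.493 ext [-13.1  13.1]
red [238, 104, 31, 107, 3004] hz 61.7 mean [ 460.9 -252.4] yaw -0.072 ext [-46.6  54.2]
blue [323, 77, 33, 18, 543] hz 61.3 mean [ 404.5 -174.3] yaw 1.523 ext [-13.8  13.5]
blue [314, 104, 39, 107, 3094] hz 61.4 mean [ 465.3 -178.5] yaw -0.061 ext [-46.2  54.7]
yellow [405, 80, 39, 20, 665] hz 60.6 mean [ 412.7 -100.5] yaw 1.519 ext [-16.   15.7]
yellow [387, 107, 52, 108, 3604] hz 60.8 mean [ 473.7 -104.9] yaw -0.058 ext [-47.2  55.6]
```

step_arm([
  [[0.7,5,0,-1],[1.6,11,0,-2],[2.5,17,0,-3],[3.4,23,0,-4],[4.3,29,0,-5],[5.2,35,0,-6],[6.1,41,0,-6],[7,47,0,-6],[7.9,53,0,-6],[8.75,59.75,0,-6],[8.75,59.75,0,-6],[8.75,59.75,0,-6]],
], grip=0.6)

```text
time_s: 22.88
tcp_pos: [580.2, 342.8, 152.0]
eef_rot: [-3.139, -0.003, 2.971]
ft_force: [-0.2, -0.4, 0.6]
opening: 0.6
grip_force: 0.0
```

step_arm([
  [[0,0,-4,0],[0,0,-8,0],[0,0,-11,0],[0,0,-12.4,0],[0,0,-12.4,0]],
])

```text
time_s: 23.5
tcp_pos: [580.8, 341.5, 29.3]
eef_rot: [-3.14, -0.002, 2.969]
ft_force: [-0.1, -0.1, 1.0]
opening: 0.603
grip_force: 0.0
```

step_arm([
  [[0,0,0,0],[0,0,0,0],[0,0,0,0],[0,0,0,0],[0,0,0,0],[0,0,0,0],[0,0,0,0]],
], grip=0.15, squeeze=80)

```text
time_s: 24.38
tcp_pos: [582.8, 343.3, 32.7]
eef_rot: [3.14, 0.003, 2.97]
ft_force: [-0.3, -2.8, 6.1]
opening: 0.3
grip_force: 78.5
```

step_arm([
  [[0,0,1,0],[0,0,3,0],[0,0,6,0],[0,0,9,0],[0,0,12,0],[0,0,12,0],[0,0,12,0]],
])

```text
time_s: 25.25
tcp_pos: [580.9, 343.1, 149.9]
eef_rot: [-3.141, -0.0, 2.97]
ft_force: [-0.2, -0.5, -1.2]
opening: 0.298
grip_force: 78.6
```

```bash
python3 w.py w9 | egrep '^[0-9]|green'
```

```text
25.25 [580.9 343.1 149.9] [-3.141 -0.     2.97 ] 0.2979037169781211
green [223, 48, 63, 39, 2287] hz 179.0 mean [474.3 361.7] yaw 1.395 ext [-25.8  25.7]
green [224, 104, 60, 196, 10207] hz 179.0 mean [590.2 341.3] yaw -0.173 ext [-88.7 117.1]
```

step_arm([
  [[-0.6,-4,0,1],[-1.4,-10,0,2],[-2.2,-16,0,3],[-3.1,-22,0,4],[-3.9,-28,0,5],[-4.8,-34,0,6],[-5.6,-40,0,6],[-6.4,-46,0,6],[-7.3,-52,0,6],[-8.1,-58,0,6],[-8.8,-63.5,0,6],[-9.3,-67.1,0,6]],
])

```text
time_s: 26.8
tcp_pos: [486.8, -329.8, 148.5]
eef_rot: [3.14, -0.002, 3.073]
ft_force: [0.5, 0.3, -0.3]
opening: 0.302
grip_force: 78.8
```

step_arm([
  [[0,0,0,0],[0,0,0,0],[0,0,-5,0],[0,0,-8.5,0],[0,0,-10.5,0],[0,0,-11.6,0],[0,0,-11.6,0],[0,0,-11.6,0]],
])

```text
time_s: 27.8
tcp_pos: [489.2, -328.3, 35.5]
eef_rot: [-3.141, 0.002, 3.075]
ft_force: [0.4, 0.1, -0.9]
opening: 0.304
grip_force: 79.0
```

step_arm([
  [[0,0,0,0],[0,0,0,0],[0,0,0,0],[0,0,0,0],[0,0,3,0],[0,0,8,0],[0,0,12,0],[-6,0,14,0],[-6,0,14,0],[-6,0,14,0]],
], grip=0.6)

```text
time_s: 29.05
tcp_pos: [428.5, -328.1, 174.5]
eef_rot: [-3.141, 0.001, 3.074]
ft_force: [0.1, -0.2, -1.0]
opening: 0.597
grip_force: 0.0
```

```bash
python3 w.py w10 | egrep '^[0-9]|yellow|blue|red|green'; python3 - <<'E'
from plant import ctrl
import cv2
p,_=ctrl.snapshot('scene');cv2.imwrite('pics/s9.png',cv2.resize(p[160:320,80:440,::-1],None,fx=2,fy=2))
E
```

```text
29.05 [ 428.5 -328.1  174.5] [-3.141e+00  1.000e-03  3.074e+00] 0.59667481382081
green [245, 167, 24, 87, 1896] hz 61.8 mean [ 458.8 -327.2] yaw -0.068 ext [-47.6  53.3]
red [317, 144, 28, 17, 444] hz 60.6 mean [ 401.  -248.2] yaw 1.447 ext [-13.9  14.1]
red [311, 166, 33, 88, 1978] hz 61.4 mean [ 458.8 -251.7] yaw -0.024 ext [-44.2  58.6]
blue [389, 143, 31, 18, 465] hz 60.3 mean [ 405.5 -174.2] yaw 1.389 ext [-15.1  15.5]
blue [375, 165, 42, 89, 2219] hz 61.3 mean [ 467.2 -177.9] yaw -0.048 ext [-48.4  55. ]
yellow [459, 146, 37, 19, 592] hz 59.1 mean [ 413.5 -100.6] yaw 1.37 ext [-18.4  18.5]
yellow [438, 166, 53, 92, 2844] hz 60.0 mean [ 475.5 -104.9] yaw -0.04 ext [-50.9  56.9]
```

View pics/s9.png

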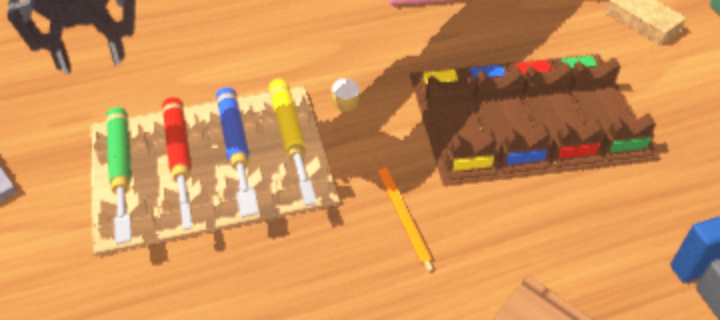

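View pics/w10.png

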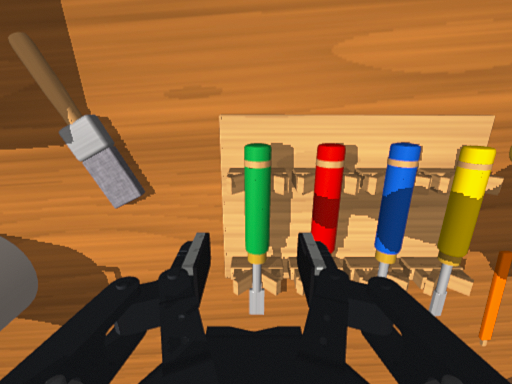

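Both views show green, red, blue and yellow seated level in the pale rack in reversed order. In the wrist view they are at (257,200), (328,200), (397,200) and (465,205). The gripper is clear.

```bash
python3 -c "
from plant import ctrl
print(ctrl.sign_off())"
```

```text
the job is handed in; nothing more can be done
None
```

All four gouges lie seated in the pale rack in reverse order (left to right: yellow, blue, red, green), blades away from the robot, and I handed the job in at about 29 s; the sign-off gave no verdict.

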